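# Give the flask press one turn

## Robot

A 6-joint arm with a two-finger parallel gripper is mounted at the origin on a cart in front of the work surface, level with it; the furniture and walls round the work are solid. World frame = base frame: x ahead of the robot, y to its left, z up, the work surface at z = 0. Lengths are in mm, angles in rad, forces in N, time in s.
With the tool pointing down it reaches from about 300 to 775 mm from the base axis. Payload 14.6 kg.
Tool frame: the origin (TCP) lies midway between the tips of the shut fingers; the grasp point (between the pads) lies 19 mm behind it; x points along the fingers, z is the direction in which the jaws open and shut, and the axes are right-handed (so a half turn about x gives the same grasp; the last joint's range is limited). The gripper opens to 94 mm and grips with 3 to 60 N. Pads are 16 mm wide; open, the fingers measure 119 mm over their backs; the gripper's body (75 mm by 177 mm) begins 78 mm behind the grasp point.
Start: joints at [1.107, 0.3, 1.521, -0, 1.321, -0.067], TCP at [212.554, 507.257, 205.446] pointing down, gripper open.
Joint ranges: [-3.03, 3.03], [-0.79, 2.21], [0.23, 2.52], [-1.04, 4.18], [0, 3.07], [-2.55, 2.55]. Speed limits (rad/s): [2.22, 2.22, 2.57, 3.14, 3.14, 3.14].

## Interface

Orientations are given as [roll, pitch, yaw] about the fixed x, y, z axes, in that order (R = Rz(yaw) Ry(pitch) Rx(roll)).
In Python, from cell import * gives the robot as it stands.
- The arm moves only by the tool play_rows, never from a script. Its argument "motion" is one flat list of numbers, 7 for each row, row after row: the turn, a rotation vector about the tool's x, y, z in rad, then the shift along the tool's x, y, z in m, then the closure, from -1 (fully open) to 1 (shut), so that 0 is half open. In form: [rx, ry, rz, x, y, z, fingers, rx, ry, rz, x, y, z, fingers, ...]. A call has 1 to 20 rows; each row shifts and turns the pose as measured when the row begins, along the tool's axes as they then stand; what a row does not reach is not made up. A row lasts 1/10 s, in which the tool goes at most 50 mm and 8.59 degrees, less where a joint would pass 70% of its speed; a pose out of reach is approached as far as the arm can. A call with a gripper value outside its range is refused whole. The fingers move at their own pace and stop on an object; "newtons" is the grip in N (left out, the last holds). Time passes only in rows, so rows that do not move let the fingers close. It gives the time, the measured TCP pose, the force and the opening at its end, in the units of the state.
- read_state(): the state, without advancing time (a new reading comes with each control period).
- camera(name): name is "scene" or "top"; returns (picture, depth): 480x640x3 uint8, blue, green, red; 480x640 float32, mm along the optical axis (not along the pixel's ray), 0 where there is no reading.
- camera_params(name): a dict with "fx", "fy", "cx", "cy" (pixels), "k1" (the pictures are not rectified: a ray, as slopes to the right and down, at radius r is drawn at 1 + k1 r^2 times it, then the intrinsics apply), "T" (4x4, takes a point from camera to world coordinates). Camera axes: x right, y down, z forward; pixel columns grow to the right and rows downward; lengths in mm; the calibration is good to about 2 mm. A picture is of the moment at which its call begins. camera_params takes no time and is no camera call.
- sign_off(): hands the job in, once; it reports no verdict.
Trained networks look in the newest picture that a camera, given by its name, has taken for a name from the list of things; names that differ only in an ending like _2 or _b are one class to them, and where a whole thing is asked for, a point or a joint stands for the part that bears it (a point fixed in the world has none). Each returns a list of dicts, best first, with "conf" (0 to 1); they miss things now and then, are a little off and sometimes report something else, mostly with a low value. They report only what shows in the picture. A call takes as long as a camera call.
- masks_of(camera, name): "region" (480x640 bool, what is visible of it).
- place_of(camera, name): "at" ([x, y, z] in mm, in the coordinates of the camera as it stood for that picture, good to about 4 mm: a listed point, or the origin of a listed thing).
The state is a dict: "clock": time; "joints": joint angles; "qd": joint speeds; "effort": joint torques, N m; "eef_pos": TCP position; "eef_rot": TCP orientation; "wrist_force": force on the tool from outside, world axes, zero at the start; "moment": the same for the moment, N m; "finger_gap": finger opening in mm.
Only numpy, scipy, OpenCV 4.12 (cv2) and the standard library are available. Lean on these libraries where they do the work, as an engineer would, in place of code of your own. Each camera call takes 0.05 s, during which the arm holds its last target.

## Task

Push the hand wheel of the flask press round clockwise (seen from above) by its upright black handle, through exactly one full turn, so that the red tooth on the wheel leaves the red index and comes round to stand opposite it again. Push gently with the fingertips or the outside of the fingers, without gripping the handle, do not turn on past the index, and leave the things round the press where they are. Finish clear of everything.

Things in the scene. Friction and masses are not known exactly. Their poses are not given: they have to be found in the camera images.
- press: White bench press for denture flasks, fixed, any yaw. Origin: underside of its 120 x 150 x 16 mm base plate, on the vertical axis of the hand wheel; z up. Two columns at y = -54 and +54 mm carry a bridge 130 mm high; a brass flask stands inside. Its fixed red index lies along its own -x axis. Highest parts: the wheel and its handle.
- wheel (a joint): Turn (rad) of the steel hand wheel about its vertical axis: 0 at the start, handle and red tooth on the press's -x axis; grows clockwise from above; one turn 6.283, no stop there. Rim 62 mm from the axis, 14 mm thick, top 157 mm above the trolley (boss under the handle 160), hub radius 15 mm, top 164. Takes 2 to 3 N at the handle, stays where left, does not coast; a turn lowers the plate 3 mm.
- index (a point): Top of the fixed red index on a thin steel arm of the press: 89 mm from the wheel axis along the press's own -x axis, 155 mm above the trolley top; the index is 12 x 6 mm.
- tooth (a point): Top of the red tooth that sticks out from the wheel rim beside the handle and turns with the wheel: 76 mm from the wheel axis, 155 mm above the trolley top.
- grip: The upright black handle on the wheel rim: a freely revolving round grip 17 to 19 mm in diameter and 50 mm tall, 62 mm from the wheel axis. Origin: centre of its lower end, 160 mm above the trolley top; its upper end is 210 mm above it. Its own turning about its upright axis is of no meaning.
- marker_pen: Bystander: blue and white marker pen, 135 mm long, lying in front of the press; origin under its centre.
- timer: Bystander: white square timer, 62 x 62 x 21 mm; origin under its centre.
- gauze_packet: Bystander: flat white and green carton, 86 x 85 x 19 mm; origin under its centre.
- dappen_dish: Bystander: small glass dish, 33 mm across, 26 mm high; origin under its centre.
- bur_block: Bystander: blue block with a clear lid, 46 x 62 x 34 mm; origin under its centre.
- sharps_pot: Bystander: yellow round pot with red lid, 64 mm across, 78 mm high; origin under its centre.
- scissors: Bystander: steel scissors, 116 x 49 x 8 mm, lying flat; origin under the centre.

How it is judged (in metres and radians):
On the way, in this order (a step that is already met when the one before it is completed fails the run):
1. the wheel has passed a quarter turn clockwise, pushed by its handle (value of joint wheel between 1.57 and 3.1 rad and contact force between the fingers and grip above 0.3 N), for 0.1 s.
2. the wheel has passed a half turn, pushed by its handle (value of joint wheel between 3.14 and 4.68 rad and contact force between the fingers and grip above 0.3 N), for 0.1 s.
3. the wheel has passed three quarters of a turn, pushed by its handle (value of joint wheel between 4.71 and 6.1 rad and contact force between the fingers and grip above 0.3 N), for 0.1 s.
At the end, for the whole second after the job is handed in: The wheel stands at rest one full turn (6.283 rad) clockwise from its start, within 0.14 rad (8 degrees) either way, the red tooth opposite the red index (value of joint wheel between 6.143 and 6.423 rad and velocity of joint wheel between -0.05 and 0.05 rad/s); the robot touches nothing.
It fails at once if the wheel is turned well past the index (more than 0.35 rad beyond one turn) (value of joint wheel above 6.633 rad).
It fails at once if the wheel is turned backwards by more than 0.3 rad from its start (value of joint wheel below -0.3 rad).
It fails at once if the handle is gripped or shoved hard (more than 30 N of finger contact) (contact force between the fingers and grip above 30 N).
It fails at once if a bystander is lifted or moved more than 20 mm (distance of any of marker_pen, timer, gauze_packet, dappen_dish, bur_block, sharps_pot, scissors from where it was at the start of the episode above 0.02 m).
It also fails if it takes over 64 s, if anything falls off the work surface, if the arm or the gripper's body presses on something with over 40 N, if the wrist force passes 120 N, or if a joint passes its speed limit or range.

## Working session

There is one attempt and no reset: what is moved stays moved. The work goes in short steps, Python scripts to look and compute and a tool call to move; the robot and the scene stay as the last step left them, time stands still between calls to the robot, and variables do not carry over. Pictures are saved under pics/ and viewed, and the job is handed in when it is done.

Besides the shell and the picture viewer there is one more tool, called after "Request:" as a command line: name --argument value ..., lists and objects as JSON in quotes. play_rows: Moves the arm, as the interface text tells. Its arguments: {"type":"object","properties":{"motion":{"type":"array","items":{"type":"number"}},"newtons":{"type":"number"}},"required":["motion"]}

```bash
mkdir -p pics; ls; python3 - <<'E'
from cell import *
import cv2, numpy as np
print(read_state())
for n in ("scene","top"):
    p,d=camera(n); cv2.imwrite(f"pics/{n}0.png",p); np.save(f"pics/{n}0.npy",d)
    c=camera_params(n); print(n,c)
    T=np.array(c["T"])
    for o in ("press","index","tooth","grip","wheel","marker_pen","timer","gauze_packet","dappen_dish","bur_block","sharps_pot","scissors"):
        r=place_of(n,o)
        for q in r[:2]: print(o,round(q["conf"],2),(T@np.append(q["at"],1))[:3].round(1))
E
```

```text
pics
{'clock': 0.0, 'joints': array([ 1.10738915e+00,  3.00478648e-01,  1.52158716e+00, -1.04907304e-05,
        1.32068530e+00, -6.65554699e-02]), 'qd': array([ 0.00104677,  0.00079238, -0.00088268, -0.00084252, -0.00105379,
       -0.00050223]), 'effort': array([-1.33358819e-03, -5.31824470e+01, -3.52719426e+01,  7.06800004e-02,
        2.45752058e-02, -8.07385049e-05]), 'eef_pos': array([212.44941532, 507.02765691, 204.87961719]), 'eef_rot': array([ 3.08380844,  1.56963783, -2.02542965]), 'wrist_force': array([-0.38738188,  0.77182897,  0.32969788]), 'moment': array([ 0.0023123 , -0.0315216 ,  0.02461352]), 'finger_gap': 93.96573039893839}
scene {'fx': 480.12397327040543, 'fy': 480.12397327040543, 'cx': 311.1586130257814, 'cy': 242.1398298314348, 'k1': -0.020224203852623975, 'T': array([[ 6.72842479e-01, -5.36287749e-01,  5.09586547e-01,
         2.75577333e+01],
       [-7.39705030e-01, -4.77528511e-01,  4.74133937e-01,
        -5.16904622e+02],
       [-1.09301168e-02, -6.95961185e-01, -7.17996213e-01,
         8.43056325e+02],
       [ 0.00000000e+00,  0.00000000e+00,  0.00000000e+00,
         1.00000000e+00]])}
press 0.98 [ 565.2 -152.4   -1.9]
index 0.73 [ 656.1 -143.9  154.8]
index 0.7 [ 645.  -141.2  160.7]
tooth 0.89 [ 646.4 -139.8  158.9]
grip 0.59 [ 632.2 -143.4  160.4]Traceback (most recent call last):
  File "<stdin>", line 9, in <module>
ValueError: it knows: bur_block, dappen_dish, gauze_packet, grip, index, marker_pen, press, scissors, sharps_pot, timer, tooth
```

```bash
python3 - <<'E'
from cell import *
import cv2, numpy as np
for n in ("scene","top"):
    p,d=camera(n); cv2.imwrite(f"pics/{n}1.png",p); np.save(f"pics/{n}1.npy",d)
    c=camera_params(n)
    if n=="top": print(c)
    T=np.array(c["T"])
    for o in ("press","index","tooth","grip","marker_pen","timer","gauze_packet","dappen_dish","bur_block","sharps_pot","scissors"):
        r=place_of(n,o)
        for q in r[:2]: print(n,o,round(q["conf"],2),(T@np.append(q["at"],1))[:3].round(1))
E
```

```text
scene press 0.72 [ 567.5 -150.3   -0.6]
scene press 0.27 [550.3 237.5  -3. ]
scene index 0.74 [ 656.7 -145.2  155.2]
scene tooth 0.78 [ 646.2 -141.3  158.5]
scene tooth 0.67 [379.1 248.4  -3.1]
scene grip 0.48 [ 632.8 -141.9  160.2]
scene marker_pen 0.87 [ 387.2 -201.4    0.8]
scene timer 0.9 [378.7 127.8   3.9]
scene timer 0.37 [379.  248.1  -2.5]
scene gauze_packet 0.94 [549.3 235.3  -1.8]
scene dappen_dish 0.86 [ 426.7 -329.    -1.7]
scene bur_block 0.59 [ 635.6 -370.7    2.3]
scene sharps_pot 0.97 [7.39e+02 5.02e+01 5.00e-01]
scene sharps_pot 0.48 [378.8 247.7  -4.1]
scene scissors 0.57 [378.1 246.6  -2.1]
{'fx': 598.8734816089315, 'fy': 598.8734816089315, 'cx': 324.7977462607099, 'cy': 224.13264015665038, 'k1': -0.20090504336126522, 'T': array([[-5.10139451e-01, -8.24203966e-01,  2.45856793e-01,
         1.48197395e+02],
       [-8.60082753e-01,  4.90152754e-01, -1.41449414e-01,
         1.59130071e+02],
       [-3.92421645e-03, -2.83616113e-01, -9.58929873e-01,
         1.71546101e+03],
       [ 0.00000000e+00,  0.00000000e+00,  0.00000000e+00,
         1.00000000e+00]])}
top press 0.55 [ 572.7 -157.1    4. ]
top index 0.71 [ 657.3 -143.8  152.1]
top tooth 0.55 [ 640.3 -142.5  155.1]
top grip 0.38 [ 627.  -148.7  157.9]
top marker_pen 0.62 [ 380.3 -203.7    1.5]
top timer 0.77 [379.7 126.4  -0. ]
top gauze_packet 0.57 [5.535e+02 2.325e+02 2.000e-01]
top dappen_dish 0.48 [ 425.3 -338.     3.5]
top bur_block 0.6 [ 636.6 -375.7    4.6]
top scissors 0.69 [378.4 251.9  -1. ]
```

View pics/scene0.png

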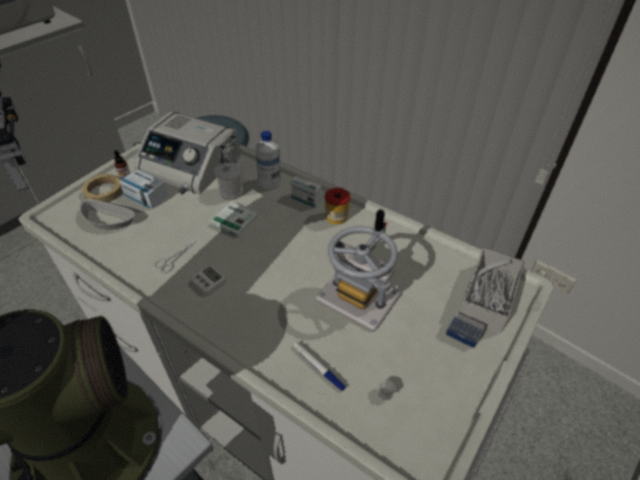

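```bash
ls pics
```

```text
scene0.npy
scene0.png
scene1.npy
scene1.png
top1.npy
top1.png
```

View top.

View pics/top1.png

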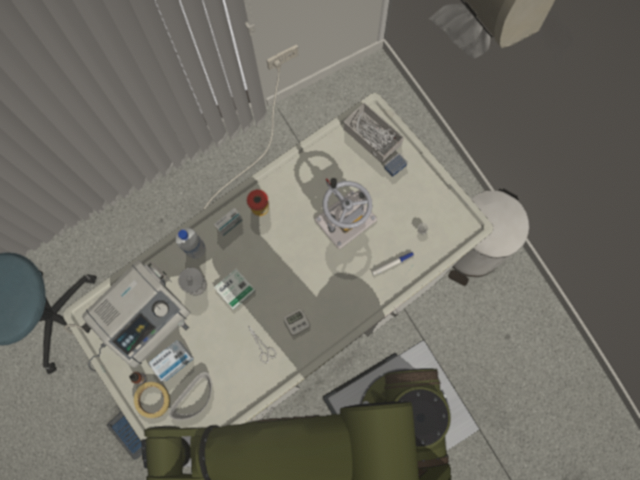

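```bash
cat > h.py <<'E'
from cell import *
import cv2, numpy as np
from scipy.optimize import least_squares
def cloud(n,d,step=1):
    c=camera_params(n); T=np.array(c["T"])
    v,u=np.mgrid[0:480:step,0:640:step]
    K=np.array([[c["fx"],0,c["cx"]],[0,c["fy"],c["cy"]],[0,0,1.]])
    pts=np.stack([u.ravel(),v.ravel()],1).astype(np.float64).reshape(-1,1,2)
    s=cv2.undistortPoints(pts,K,np.array([c["k1"],0,0,0,0.]),).reshape(-1,2)
    z=d[v.ravel(),u.ravel()].astype(float)
    P=np.c_[s*z[:,None],z]
    W=P@T[:3,:3].T+T[:3,3]
    W[z<=0]=np.nan
    return W.reshape(*v.shape,3)
E
python3 - <<'E'
from h import *
for n in ("scene","top"):
    d=np.load(f"pics/{n}1.npy"); W=cloud(n,d)
    P=W.reshape(-1,3); P=P[~np.isnan(P[:,0])]
    near=np.hypot(P[:,0]-568,P[:,1]+152)<100
    m=near&(P[:,2]>145)&(P[:,2]<165)
    Q=P[m]; r=np.hypot(Q[:,0]-568,Q[:,1]+152); Q=Q[(r>50)&(r<75)]
    f=lambda x:np.hypot(Q[:,0]-x[0],Q[:,1]-x[1])-x[2]
    s=least_squares(f,[568,-152,62],loss="soft_l1",f_scale=3)
    print(n,len(Q),s.x,np.median(Q[:,2]))
    g=P[near&(P[:,2]>175)]; print("grip pts",len(g),np.median(g,0),g.min(0),g.max(0))
    t=P[(abs(P[:,0]-480)<40)&(abs(P[:,1]+20)<40)]; print("table z",np.median(t[:,2]) if len(t) else None)
    for lo in range(165,215,10):
        q=g[(g[:,2]>=lo)&(g[:,2]<lo+10)]; print(lo,len(q),q.mean(0).round(1) if len(q) else "")
# tall objects map
    h=P[(P[:,2]>80)&(P[:,0]>250)&(P[:,0]<900)&(abs(P[:,1])<600)]
    b=np.unique((h[:,:2]//40*40).astype(int),axis=0)
    for q in b:
        k=h[(h[:,:2]//40*40==q).all(1)]; 
        if len(k)>5: print(q,len(k),k[:,2].max().round())
E
```

```text
scene 1234 [ 564.59691269 -154.03465384   61.45485477] 154.97715169597598
grip pts 151 [ 623.71652674 -146.53951466  197.46770635] [ 619.62966603 -153.24980251  175.07822554] [ 636.46626281 -135.80619331  211.62424404]
table z 0.8647700229096245
165 0 
175 40 [ 623.7 -146.6  179.7]
185 28 [ 624.5 -147.3  189.7]
195 38 [ 624.3 -146.9  200.5]
205 45 [ 627.5 -144.9  208.4]
[240 520] 144 348.0
[240 560] 84 347.0
[440 560] 35 102.0
[ 480 -200] 151 159.0
[ 480 -160] 135 159.0
[ 480 -120] 32 159.0
[ 520 -240] 191 159.0
[ 520 -200] 382 158.0
[ 520 -160] 446 162.0
[ 520 -120] 225 160.0
[520 520] 17 87.0
[520 560] 67 96.0
[ 560 -240] 294 159.0
[ 560 -200] 232 161.0
[ 560 -160] 139 165.0
[ 560 -120] 213 160.0
[560 400] 130 108.0
[560 440] 92 106.0
[560 480] 172 106.0
[560 520] 184 107.0
[560 560] 165 109.0
[ 600 -240] 19 159.0
[ 600 -200] 128 158.0
[ 600 -160] 394 212.0
[ 600 -120] 71 158.0
[600 280] 16 92.0
[600 320] 53 98.0
[600 360] 30 96.0
[600 400] 221 108.0
[600 440] 148 109.0
[600 480] 136 109.0
[600 520] 126 109.0
[600 560] 108 109.0
[ 640 -160] 31 158.0
[640 360] 53 102.0
[640 400] 181
[... 1195 characters left out ...]
 600 -200] 83 166.0
[ 600 -160] 163 221.0
[ 600 -120] 49 164.0
[600 280] 50 97.0
[600 320] 76 102.0
[600 360] 30 104.0
[600 400] 223 114.0
[600 440] 209 114.0
[600 480] 204 115.0
[600 520] 196 115.0
[600 560] 192 115.0
[ 640 -160] 26 160.0
[640 280] 6 82.0
[640 320] 11 85.0
[640 360] 43 113.0
[640 400] 190 114.0
[640 440] 204 113.0
[640 480] 200 115.0
[640 520] 192 114.0
[640 560] 190 114.0
[680  40] 14 87.0
[680 240] 191 170.0
[680 280] 133 168.0
[680 360] 26 101.0
[680 400] 191 115.0
[680 440] 183 116.0
[680 480] 181 115.0
[680 520] 141 114.0
[680 560] 91 110.0
[720   0] 12 86.0
[720  40] 29 88.0
[720 240] 76 172.0
[720 280] 48 166.0
[720 400] 35 110.0
[720 440] 62 114.0
[720 480] 17 105.0
```

```bash
cat >> h.py <<'E'
from scipy.spatial.transform import Rotation as Ro
C=np.array([565.8,-152.8]); TH0=np.radians(5.6)
def Rt(): return Ro.from_euler("xyz",read_state()["eef_rot"]).as_matrix()
def rel(p,q,R): return (R.T@(np.array(q)-np.array(p))/1000)
E
python3 - <<'E'
from h import *
s=read_state(); R=Rt(); print(R.round(3))
p=s["eef_pos"]; a=TH0+np.radians(32)
q=np.array([C[0]+62*np.cos(a),C[1]+62*np.sin(a),225]); print(q, rel(p,q,R), rel(p,q,R)/20)
E
```

```text
[[-0.    -0.922  0.386]
 [-0.     0.386  0.922]
 [-1.     0.    -0.   ]]
[ 614.92195789 -114.97099984  225.        ] [-0.0195571  -0.61157829 -0.41838577] [-0.00097786 -0.03057891 -0.02091929]
```

Request:
play_rows --motion '[0.13,0,0,-0.003,0,0,1,0.13,0,0,-0.003,0,0,1,0.13,0,0,-0.003,0,0,1,0.13,0,0,-0.003,0,0,1,0.13,0,0,-0.003,0,0,1,0.13,0,0,-0.003,0,0,1,0.13,0,0,-0.003,0,0,1,0.13,0,0,-0.003,0,0,1,0.13,0,0,0,0,0,1,0,0,0,0,0,0,1]' --newtons 10

```text
clock: 2.45
eef_pos: [212.5, 507.2, 230.3]
eef_rot: [-1.997, 1.57, -2.039]
wrist_force: [-0.3, 1.5, -0.8]
finger_gap: 17.2
```

```bash
python3 - <<'E'
from h import *
s=read_state(); R=Rt(); print(R.round(3),s["eef_pos"],s["finger_gap"],s["joints"])
p=s["eef_pos"]; a=TH0+np.radians(32)
q=np.array([C[0]+62*np.cos(a),C[1]+62*np.sin(a),230]); print(q, rel(p,q,R), rel(p,q,R)/20)
E
```

```text
[[-0.     0.043  0.999]
 [-0.     0.999 -0.043]
 [-1.    -0.    -0.   ]] [212.47919109 507.18778253 230.32828327] 17.24648296215651 [1.10746517e+00 2.81725426e-01 1.48610865e+00 1.80136400e-06
 1.37409115e+00 1.15030976e+00]
[ 614.92195789 -114.97099984  230.        ] [ 4.52433172e-04 -6.04350344e-01  4.28721700e-01] [ 2.26216586e-05 -3.02175172e-02  2.14360850e-02]
```

Request:
play_rows --motion '[-0.043,0,0,0,0,0,1,0,0,0,0,-0.02,0.012,1,0,0,0,0,-0.032,0.021,1,0,0,0,0,-0.032,0.021,1,0,0,0,0,-0.032,0.021,1,0,0,0,0,-0.032,0.021,1,0,0,0,0,-0.032,0.021,1,0,0,0,0,-0.032,0.021,1,0,0,0,0,-0.032,0.021,1,0,0,0,0,-0.032,0.021,1,0,0,0,0,-0.032,0.021,1,0,0,0,0,-0.032,0.021,1,0,0,0,0,-0.032,0.021,1,0,0,0,0,-0.032,0.021,1,0,0,0,0,-0.032,0.021,1,0,0,0,0,-0.032,0.021,1,0,0,0,0,-0.032,0.021,1,0,0,0,0,-0.02,0.015,1,0,0,0,0,0,0,1]'

```text
clock: 4.35
eef_pos: [588.8, -19.0, 229.7]
eef_rot: [0.175, 1.569, 0.266]
wrist_force: [-0.9, 0.4, -0.0]
finger_gap: 0.5
```

```bash
python3 - <<'E'
from h import *
s=read_state(); R=Rt(); print(R.round(3),s["eef_pos"],s["finger_gap"],s["joints"])
p,d=camera("scene"); cv2.imwrite("pics/scene2.png",p)
p,d=camera("top"); cv2.imwrite("pics/top2.png",p)
E
```

```text
[[ 0.001 -0.09   0.996]
 [ 0.     0.996  0.09 ]
 [-1.     0.     0.001]] [588.84479701 -19.03288923 229.6795528 ] 0.49718656849116133 [-9.46904557e-02  3.70546225e-01  1.37088494e+00  4.76547527e-04
  1.39891525e+00 -1.85111255e-01]
```

View pics/scene2.png

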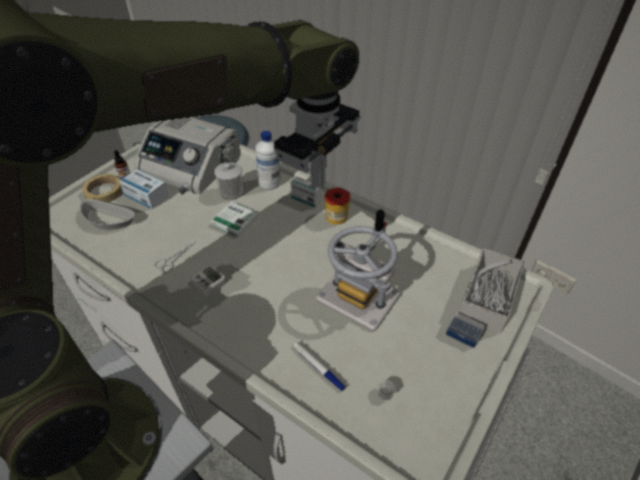

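Request:
play_rows --motion '[0.09,0,0,0,0,0,1,0,0,0,0,-0.015,0.005,1,0,0,0,0,-0.015,0.005,1,0,0,0,0,-0.015,0.005,1,0,0,0,0,-0.015,0.005,1,0,0,0,0,-0.015,0.005,1,0,0,0,0,-0.012,0.004,1,0,0,0,0,0,0,1,0,0,0,0,0,0,1]'

```text
clock: 5.35
eef_pos: [618.4, -109.4, 230.5]
eef_rot: [0.529, 1.569, 0.542]
wrist_force: [0.0, 1.1, 0.3]
finger_gap: 0.5
```

```bash
python3 - <<'E'
from h import *
s=read_state(); R=Rt(); print(R.round(3),s["eef_pos"],s["finger_gap"],s["joints"])
p=s["eef_pos"]; a=TH0+np.radians(32)
q=np.array([C[0]+62*np.cos(a),C[1]+62*np.sin(a),174]); print(q, rel(p,q,R))
E
```

```text
[[ 0.002 -0.013  1.   ]
 [ 0.001  1.     0.013]
 [-1.     0.001  0.002]] [ 618.37369823 -109.43584104  230.48337816] 0.5417070658774458 [-2.34030842e-01  4.60384431e-01  1.24394635e+00  1.29954927e-03
  1.43595000e+00 -2.47434573e-01]
[ 614.92195789 -114.97099984  174.        ] [ 0.0564726  -0.00554139 -0.00361431]
```

Request:
play_rows --motion '[0,0,0,0.01,-0.001,-0.001,1,0,0,0,0.01,-0.001,-0.001,1,0,0,0,0.01,-0.001,-0.001,1,0,0,0,0.01,0,0,1,0,0,0,0.01,0,0,1,0,0,0,0.006,0,0,1,0,0,0,0,0,0,1,0,0,0,0,0,0,1]'

```text
clock: 6.15
eef_pos: [614.4, -110.5, 168.2]
eef_rot: [1.881, 1.569, 1.897]
wrist_force: [0.3, -0.1, -0.1]
finger_gap: 0.5
```

```bash
python3 - <<'E'
from h import *
s=read_state(); R=Rt(); print(R.round(3),s["eef_pos"],s["finger_gap"],s["wrist_force"])
for n in("scene","top"):
    p,d=camera(n); cv2.imwrite(f"pics/{n}3.png",cv2.resize(p[120:360,200:520] if n=="scene" else p[100:340,200:520],None,fx=2.5,fy=2.5))
    T=camera_params(n)["T"]
    for o in ("tooth","grip"):
        for q in place_of(n,o)[:2]: print(n,o,round(q["conf"],2),(T@np.append(q["at"],1))[:3].round(1))
E
```

```text
[[-0.001 -0.016  1.   ]
 [ 0.002  1.     0.016]
 [-1.     0.002 -0.001]] [ 614.42848372 -110.49982105  168.20793007] 0.537620134861346 [ 0.29990715 -0.06377663 -0.12769597]
scene tooth 0.83 [ 646.4 -142.6  158.8]
scene grip 0.48 [ 631.8 -142.   158.2]
scene grip 0.27 [ 659.8 -144.1  155. ]
```

View pics/scene3.png

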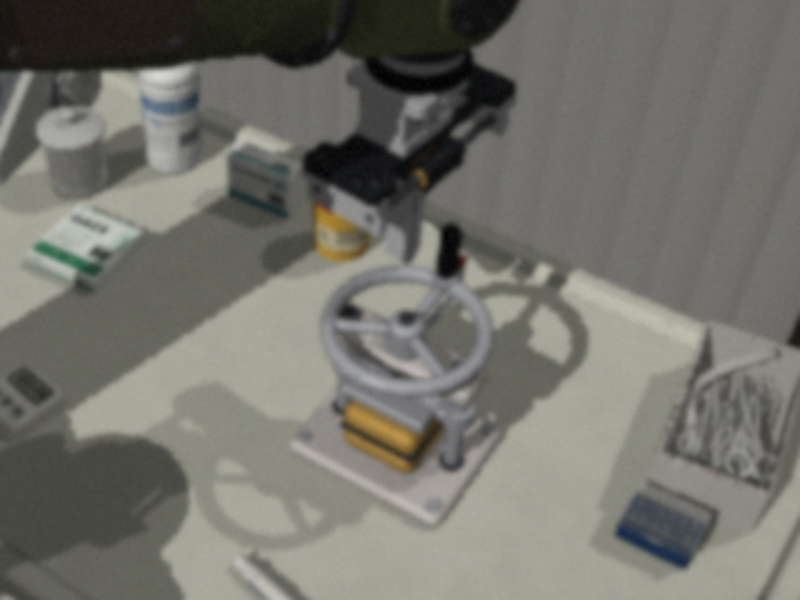

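View pics/top3.png

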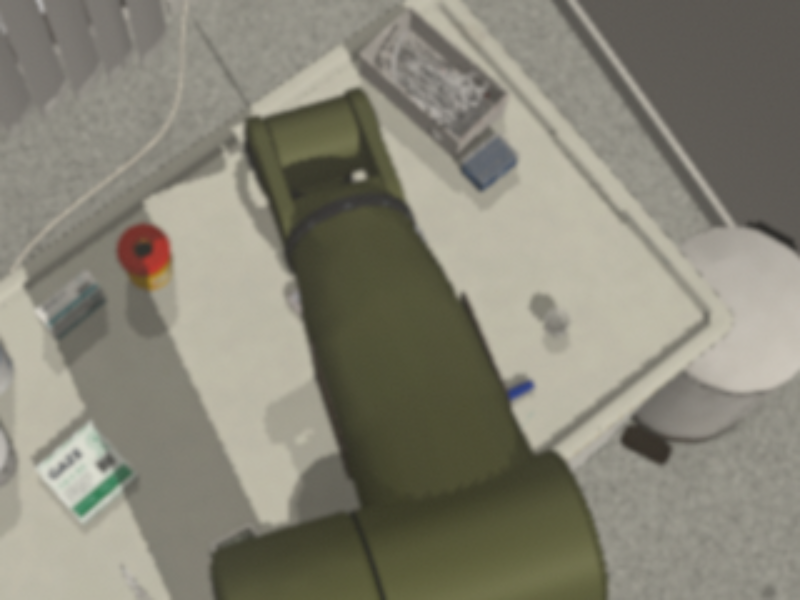

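```bash
cat >> h.py <<'E'
def arc(n,step,r=62,ztarget=174,gain=0.6,final=True,pr=True):
    """n rows, step degrees each clockwise; open loop polyline from measured pose"""
    s=read_state(); R=Rt(); p=s["eef_pos"].copy()
    v=p[:2]-C; a=np.degrees(np.arctan2(v[1],v[0])); rr=np.hypot(*v)
    yaw=np.arctan2(R[1,2],R[0,2])
    print("pos",p.round(1),"ang",round(a,1),"r",round(rr,1),"yaw",round(yaw,3),"F",s["wrist_force"].round(1),"t",s["clock"])
    cur=p[:2]; rc=rr; out=[]
    for i in range(n):
        a-=step; rc+=(r-rc)*0.4
        nx=C+rc*np.array([np.cos(np.radians(a)),np.sin(np.radians(a))])
        d=nx-cur; cur=nx
        t=R.T@np.array([d[0],d[1],(ztarget-p[2])/n])/1000
        out+= [round(yaw/n,3),0,0]+[round(float(x),4) for x in t]+[1]
    print("end ang",a); 
    if pr: print(str([float(x) if x else 0 for x in out]).replace(".0,",","))
E
python3 - <<'E'
from h import *
arc(6,5.5)
E
```

```text
pos [ 614.5 -110.6  168.5] ang 40.9 r 64.4 yaw 0.016 F [-0.8  0.3  0.4] t 6.45
end ang 7.925046816172319
[0.003, 0, 0, -0.0009, -0.0055, 0.0029, 1, 0.003, 0, 0, -0.0009, -0.0055, 0.0027, 1, 0.003, 0, 0, -0.0009, -0.0055, 0.0024, 1, 0.003, 0, 0, -0.0009, -0.0057, 0.0019, 1, 0.003, 0, 0, -0.0009, -0.0058, 0.0015, 1, 0.003, 0, 0, -0.0009, -0.0059, 0.0009, 1.0]
```

Request:
play_rows --motion '[0.003,0,0,-0.001,-0.0055,0.003,1,0.003,0,0,-0.001,-0.0055,0.0025,1,0.003,0,0,-0.001,-0.0055,0.0025,1,0.003,0,0,-0.001,-0.0055,0.002,1,0.003,0,0,-0.001,-0.006,0.0015,1,0.003,0,0,-0.001,-0.006,0.001,1]'

```text
clock: 7.05
eef_pos: [628.3, -146.4, 174.7]
eef_rot: [1.821, 1.568, 1.817]
wrist_force: [-0.2, 2.2, -1.6]
finger_gap: 0.3
```

```bash
cat >> h.py <<'E'
def look(k,net=True):
    n="scene"; p,d=camera(n); cv2.imwrite(f"pics/{n}{k}.png",cv2.resize(p[160:340,250:490],None,fx=3,fy=3))
    T=camera_params(n)["T"]
    for o in ("tooth","grip"):
        for q in place_of(n,o)[:2]:
            w=(T@np.append(q["at"],1))[:3]; v=w[:2]-C
            print(o,round(q["conf"],2),w.round(1),"ang",np.degrees(np.arctan2(v[1],v[0])).round(1),"r",np.hypot(*v).round(1))
E
python3 - <<'E'
from h import *
look(4); arc(12,5.5,pr=True)
E
```

```text
tooth 0.95 [ 645.6 -165.1  159.9] ang -8.8 r 80.8
grip 0.58 [ 632.4 -163.7  159.5] ang -9.3 r 67.5
pos [ 628.2 -146.6  174.9] ang 5.7 r 62.8 yaw -0.004 F [-0.1  0.1  0.2] t 7.2
end ang -60.33109339879208
[0, 0, 0, 0.0001, -0.006, 0, 1, 0, 0, 0, 0.0001, -0.006, -0.0004, 1, 0, 0, 0, 0.0001, -0.0059, -0.0009, 1, 0, 0, 0, 0.0001, -0.0058, -0.0014, 1, 0, 0, 0, 0.0001, -0.0056, -0.002, 1, 0, 0, 0, 0.0001, -0.0054, -0.0025, 1, 0, 0, 0, 0.0001, -0.0052, -0.003, 1, 0, 0, 0, 0.0001, -0.0048, -0.0035, 1, 0, 0, 0, 0.0001, -0.0045, -0.0039, 1, 0, 0, 0, 0.0001, -0.0041, -0.0043, 1, 0, 0, 0, 0.0001, -0.0037, -0.0047, 1, 0, 0, 0, 0.0001, -0.0032, -0.005, 1.0]
```

View pics/scene4.png

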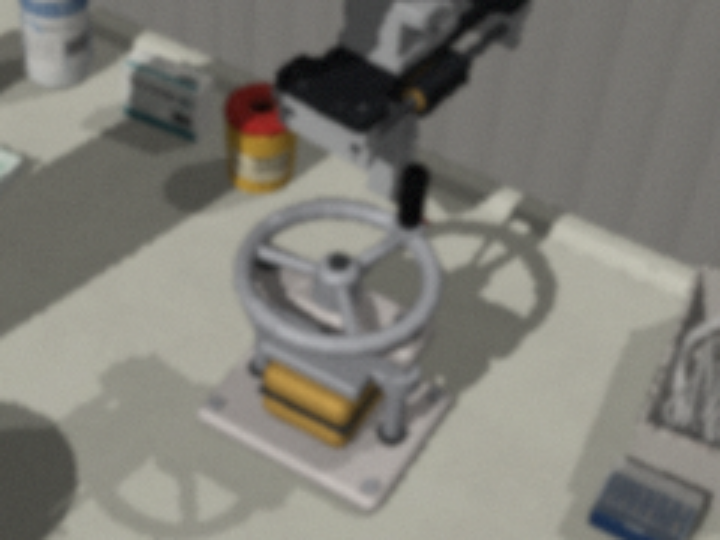

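Request:
play_rows --motion '[0,0,0,0,-0.006,0,1,0,0,0,0,-0.006,-0.0005,1,0,0,0,0,-0.006,-0.001,1,0,0,0,0,-0.006,-0.0015,1,0,0,0,0,-0.0055,-0.002,1,0,0,0,0,-0.0055,-0.0025,1,0,0,0,0,-0.005,-0.003,1,0,0,0,0,-0.005,-0.0035,1,0,0,0,0,-0.0045,-0.004,1,0,0,0,0,-0.004,-0.0045,1,0,0,0,0,-0.0035,-0.0045,1,0,0,0,0,-0.003,-0.005,1]'

```text
clock: 8.4
eef_pos: [593.9, -211.5, 175.3]
eef_rot: [0.64, 1.568, 0.637]
wrist_force: [2.9, 0.1, -1.3]
finger_gap: 0.4
```

```bash
python3 - <<'E'
from h import *
look(5); arc(12,5.5,pr=True)
E
```

```text
tooth 0.85 [ 572.5 -226.2  156.9] ang -84.8 r 73.7
tooth 0.71 [ 425.9 -331.7   -2.9] ang -128.0 r 227.1
grip 0.55 [ 572.2 -212.4  160.7] ang -83.9 r 60.0
pos [ 593.9 -211.3  175.4] ang -64.4 r 64.9 yaw -0.003 F [-0.8 -0.2  0.6] t 8.55
end ang -130.35407010036135
[0, 0, 0, 0.0001, -0.0014, -0.0061, 1, 0, 0, 0, 0.0001, -0.0012, -0.006, 1, 0, 0, 0, 0.0001, -0.0009, -0.006, 1, 0, 0, 0, 0.0001, -0.0004, -0.006, 1, 0, 0, 0, 0.0001, 0, -0.006, 1, 0, 0, 0, 0.0001, 0.0005, -0.0059, 1, 0, 0, 0, 0.0001, 0.0011, -0.0059, 1, 0, 0, 0, 0.0001, 0.0016, -0.0057, 1, 0, 0, 0, 0.0001, 0.0021, -0.0056, 1, 0, 0, 0, 0.0001, 0.0027, -0.0053, 1, 0, 0, 0, 0.0001, 0.0032, -0.005, 1, 0, 0, 0, 0.0001, 0.0036, -0.0047, 1.0]
```

View pics/scene5.png

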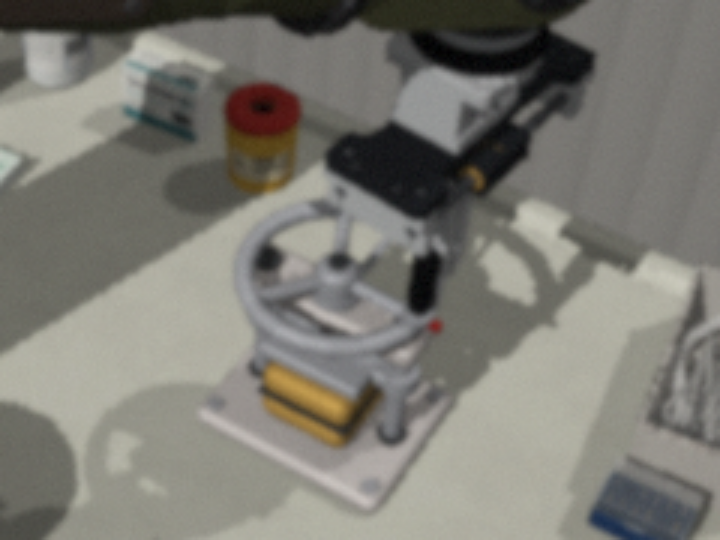

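Request:
play_rows --motion '[0,0,0,0,-0.0015,-0.006,1,0,0,0,0,-0.001,-0.006,1,0,0,0,0,-0.001,-0.006,1,0,0,0,0,-0.0005,-0.006,1,0,0,0,0,0,-0.006,1,0,0,0,0,0.0005,-0.006,1,0,0,0,0,0.001,-0.006,1,0,0,0,0,0.0015,-0.0055,1,0,0,0,0,0.002,-0.0055,1,0,0,0,0,0.0025,-0.0055,1,0,0,0,0,0.003,-0.005,1,0,0,0,0,0.0035,-0.0045,1]'

```text
clock: 9.75
eef_pos: [520.0, -200.7, 175.4]
eef_rot: [0.042, 1.569, 0.039]
wrist_force: [1.1, -2.8, -0.6]
finger_gap: 0.6
```

```bash
python3 - <<'E'
from h import *
look(6); arc(12,5.5,pr=True)
E
```

```text
tooth 0.84 [ 503.8 -185.8  157.4] ang -152.0 r 70.2
grip 0.61 [ 517.4 -178.7  158.9] ang -151.8 r 54.9
pos [ 520.4 -200.5  175.5] ang -133.6 r 65.9 yaw -0.003 F [-1.1  0.5 -0.3] t 9.9
end ang -199.58173260081574
[0, 0, 0, 0.0001, 0.0056, -0.0032, 1, 0, 0, 0, 0.0001, 0.0054, -0.0031, 1, 0, 0, 0, 0.0001, 0.0054, -0.0028, 1, 0, 0, 0, 0.0001, 0.0055, -0.0025, 1, 0, 0, 0, 0.0001, 0.0056, -0.002, 1, 0, 0, 0, 0.0001, 0.0058, -0.0016, 1, 0, 0, 0, 0.0001, 0.0059, -0.0011, 1, 0, 0, 0, 0.0001, 0.0059, -0.0005, 1, 0, 0, 0, 0.0001, 0.006, 0, 1, 0, 0, 0, 0.0001, 0.0059, 0.0006, 1, 0, 0, 0, 0.0001, 0.0058, 0.0012, 1, 0, 0, 0, 0.0001, 0.0057, 0.0017, 1.0]
```

View pics/scene6.png

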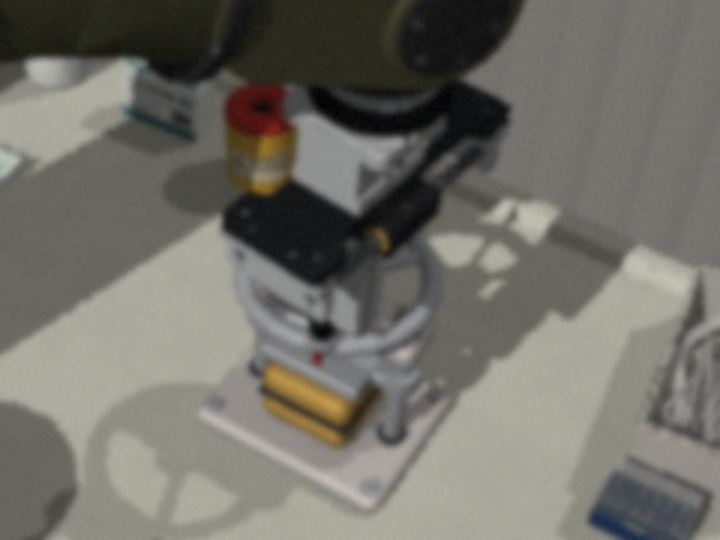

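```bash
sed -i 's/^C=np.array.*;/C=np.array([568.5,-151.7]);/' h.py; python3 - <<'E'
from h import *
arc(12,5.5,r=61,pr=True)
E
```

```text
pos [ 520.4 -200.5  175.5] ang -134.6 r 68.5 yaw -0.003 F [-1.1  0.5 -0.3] t 9.9
end ang -200.58311822684502
[0, 0, 0, 0.0001, 0.0068, -0.0022, 1, 0, 0, 0, 0.0001, 0.006, -0.0023, 1, 0, 0, 0, 0.0001, 0.0057, -0.0023, 1, 0, 0, 0, 0.0001, 0.0056, -0.0021, 1, 0, 0, 0, 0.0001, 0.0057, -0.0017, 1, 0, 0, 0, 0.0001, 0.0058, -0.0013, 1, 0, 0, 0, 0.0001, 0.0058, -0.0009, 1, 0, 0, 0, 0.0001, 0.0059, -0.0004, 1, 0, 0, 0, 0.0001, 0.0059, 0.0002, 1, 0, 0, 0, 0.0001, 0.0058, 0.0007, 1, 0, 0, 0, 0.0001, 0.0057, 0.0013, 1, 0, 0, 0, 0.0001, 0.0056, 0.0018, 1.0]
```

Request:
play_rows --motion '[0,0,0,0,0.0065,-0.002,1,0,0,0,0,0.006,-0.0025,1,0,0,0,0,0.0055,-0.0025,1,0,0,0,0,0.0055,-0.002,1,0,0,0,0,0.0055,-0.0015,1,0,0,0,0,0.006,-0.0015,1,0,0,0,0,0.006,-0.001,1,0,0,0,0,0.006,-0.0005,1,0,0,0,0,0.006,0,1,0,0,0,0,0.006,0.0005,1,0,0,0,0,0.0055,0.0015,1,0,0,0,0,0.0055,0.002,1]'

```text
clock: 11.1
eef_pos: [510.3, -124.8, 175.5]
eef_rot: [-0.094, 1.569, -0.096]
wrist_force: [-1.0, -1.7, -0.3]
finger_gap: 0.6
```

```bash
python3 - <<'E'
from h import *
look(7); arc(12,5.5,pr=True)
E
```

```text
tooth 0.98 [516.  -95.3 157.3] ang 132.9 r 77.0
tooth 0.46 [ 632.3 -369.6   -0.8] ang -73.7 r 227.1
grip 0.49 [ 653.3 -143.2  154.8] ang 5.7 r 85.2
grip 0.43 [378.7 248.3  -1. ] ang 115.4 r 442.7
pos [ 510.4 -124.8  175.4] ang 155.1 r 64.0 yaw -0.002 F [ 0.1  0.1 -0.7] t 11.25
end ang 89.13275846743409
[0, 0, 0, 0.0001, 0.005, 0.0035, 1, 0, 0, 0, 0.0001, 0.0048, 0.0037, 1, 0, 0, 0, 0.0001, 0.0045, 0.004, 1, 0, 0, 0, 0.0001, 0.0042, 0.0043, 1, 0, 0, 0, 0.0001, 0.0038, 0.0046, 1, 0, 0, 0, 0.0001, 0.0034, 0.0049, 1, 0, 0, 0, 0.0001, 0.0029, 0.0052, 1, 0, 0, 0, 0.0001, 0.0024, 0.0054, 1, 0, 0, 0, 0.0001, 0.0019, 0.0056, 1, 0, 0, 0, 0.0001, 0.0013, 0.0058, 1, 0, 0, 0, 0.0001, 0.0008, 0.0059, 1, 0, 0, 0, 0.0001, 0.0002, 0.0059, 1.0]
```

View pics/scene7.png

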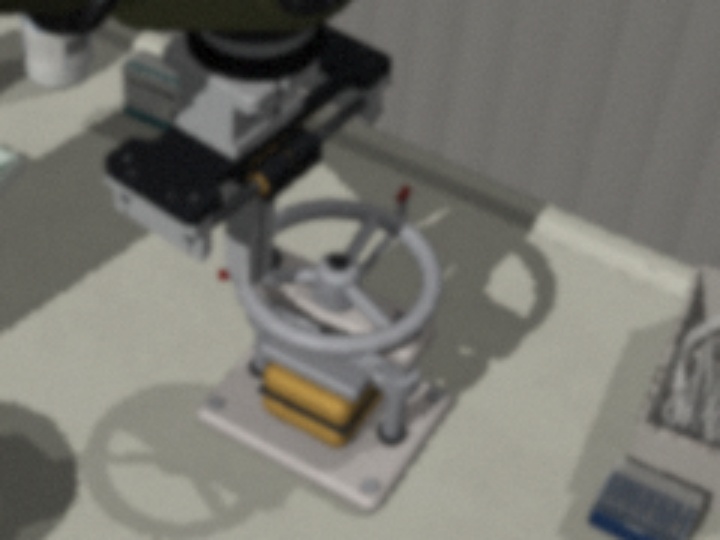

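Request:
play_rows --motion '[0,0,0,0,0.005,0.0035,1,0,0,0,0,0.005,0.0035,1,0,0,0,0,0.0045,0.004,1,0,0,0,0,0.004,0.0045,1,0,0,0,0,0.004,0.0045,1,0,0,0,0,0.0035,0.005,1,0,0,0,0,0.003,0.005,1,0,0,0,0,0.0025,0.0055,1,0,0,0,0,0.002,0.0055,1,0,0,0,0,0.0015,0.006,1,0,0,0,0,0.001,0.006,1,0,0,0,0,0,0.006,1]'

```text
clock: 12.45
eef_pos: [573.8, -85.4, 175.1]
eef_rot: [1.836, 1.569, 1.833]
wrist_force: [-2.5, 0.3, 1.5]
finger_gap: 0.7
```

```bash
python3 - <<'E'
from h import *
look(8); arc(8,5,pr=True)
E
```

```text
tooth 0.62 [602.4 -80.1 157.7] ang 64.7 r 79.2
tooth 0.62 [ 6.333e+02 -3.675e+02  5.000e-01] ang -73.3 r 225.3
pos [573.7 -85.6 174.9] ang 85.5 r 66.3 yaw -0.003 F [1.3 1.4 0.1] t 12.6
end ang 45.48869860200567
[0, 0, 0, 0.0001, -0.0024, 0.0055, 1, 0, 0, 0, 0.0001, -0.0022, 0.0053, 1, 0, 0, 0, 0.0001, -0.0022, 0.0051, 1, 0, 0, 0, 0.0001, -0.0024, 0.0049, 1, 0, 0, 0, 0.0001, -0.0027, 0.0048, 1, 0, 0, 0, 0.0001, -0.003, 0.0045, 1, 0, 0, 0, 0.0001, -0.0033, 0.0043, 1, 0, 0, 0, 0.0001, -0.0037, 0.004, 1.0]
```

View pics/scene8.png

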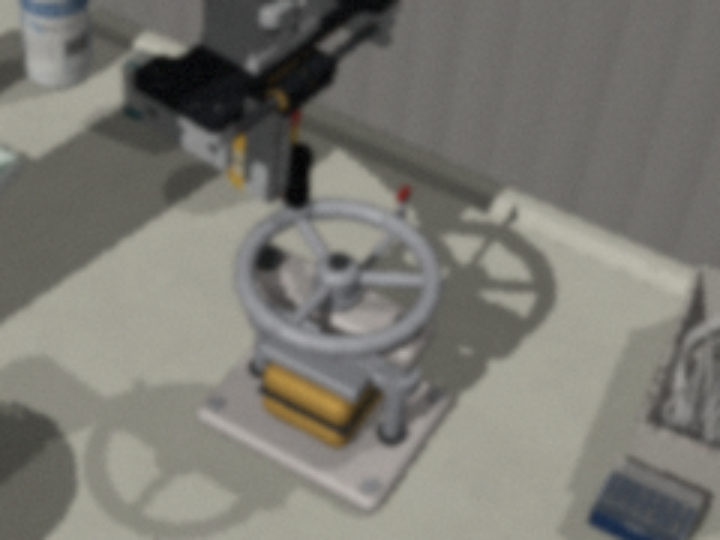

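Request:
play_rows --motion '[0,0,0,0,-0.0025,0.0055,1,0,0,0,0,-0.002,0.0055,1,0,0,0,0,-0.002,0.005,1,0,0,0,0,-0.0025,0.005,1,0,0,0,0,-0.0025,0.005,1,0,0,0,0,-0.003,0.0045,1,0,0,0,0,-0.003,0.004,1,0,0,0,0,0,0,1]'

```text
clock: 13.4
eef_pos: [611.3, -104.6, 174.8]
eef_rot: [1.396, 1.568, 1.393]
wrist_force: [-0.0, 0.2, 0.3]
finger_gap: 0.5
```

```bash
python3 - <<'E'
from h import *
look(9); arc(5,5,pr=True)
E
```

```text
tooth 0.85 [ 639.3 -115.3  158.9] ang 27.2 r 79.6
grip 0.73 [ 621.9 -122.6  158. ] ang 28.6 r 60.8
pos [ 610.7 -104.3  174.9] ang 48.3 r 63.4 yaw -0.003 F [-0.  -0.3  0.2] t 13.55
end ang 23.283346951071636
[-0.001, 0, 0, 0.0002, -0.0042, 0.0036, 1, -0.001, 0, 0, 0.0002, -0.0044, 0.0033, 1, -0.001, 0, 0, 0.0002, -0.0045, 0.003, 1, -0.001, 0, 0, 0.0002, -0.0047, 0.0027, 1, -0.001, 0, 0, 0.0002, -0.0049, 0.0023, 1.0]
```

View pics/scene9.png

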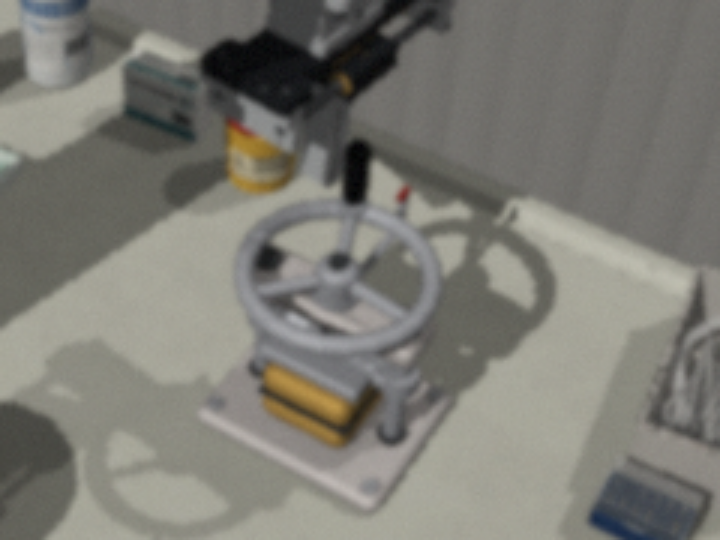

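Request:
play_rows --motion '[0,0,0,0,-0.004,0.0035,1,0,0,0,0,-0.0045,0.0035,1,0,0,0,0,-0.004,0.003,1,0,0,0,0,0,0,1,0,0,0,0,0,0,1]'

```text
clock: 14.05
eef_pos: [621.5, -117.7, 175.0]
eef_rot: [1.466, 1.568, 1.463]
wrist_force: [-0.3, 2.5, 1.0]
finger_gap: 0.2
```

```bash
python3 - <<'E'
from h import *
look(10); arc(3,3,pr=True)
E
```

```text
tooth 0.92 [ 643.7 -130.4  156.1] ang 15.8 r 78.2
grip 0.68 [ 630.5 -133.1  158.8] ang 16.7 r 64.7
pos [ 621.3 -117.6  175. ] ang 32.9 r 62.9 yaw -0.002 F [-0.1  0.6  1.2] t 14.2
end ang 23.876970471938698
[-0.001, 0, 0, 0.0003, -0.003, 0.0014, 1, -0.001, 0, 0, 0.0003, -0.003, 0.0014, 1, -0.001, 0, 0, 0.0003, -0.003, 0.0013, 1.0]
```

View pics/scene10.png

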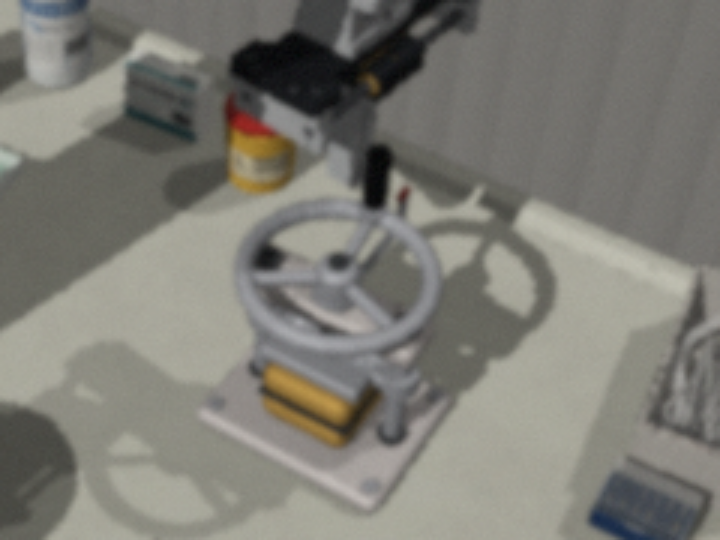

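Request:
play_rows --motion '[0,0,0,0,-0.0035,0.0015,1,0,0,0,0,-0.0035,0.0015,1,0,0,0,0,0,0,1,0,0,0,0,0,0,1]'

```text
clock: 14.6
eef_pos: [624.5, -125.0, 175.0]
eef_rot: [1.536, 1.568, 1.534]
wrist_force: [-0.6, 2.0, 0.6]
finger_gap: 0.8
```

```bash
python3 - <<'E'
from h import *
look(11); arc(3,3,pr=True)
E
```

```text
tooth 0.63 [ 644.8 -141.   156.1] ang 7.9 r 77.1
grip 0.5 [ 630.5 -143.1  159.6] ang 7.9 r 62.6
pos [ 624.4 -124.9  175. ] ang 25.6 r 62.0 yaw -0.002 F [0.  0.1 1.2] t 14.75
end ang 16.63288971742138
[-0.001, 0, 0, 0.0003, -0.003, 0.0013, 1, -0.001, 0, 0, 0.0003, -0.003, 0.0012, 1, -0.001, 0, 0, 0.0003, -0.0031, 0.001, 1.0]
```

View pics/scene11.png

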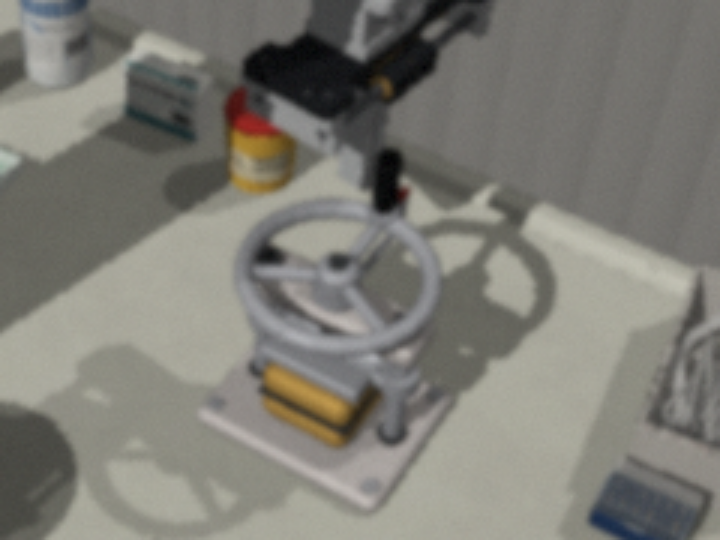

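Request:
play_rows --motion '[0,0,0,0,0.006,0,1,0,0,0,0,0.008,0,1,0,0,0,0,0.008,0,1,0,0,0,-0.01,0.006,0,1,0,0,0,-0.015,0,0,1,0,0,0,-0.015,0,0,1,0,0,0,-0.015,0,0,1,0,0,0,0,0,0,1]'

```text
clock: 15.55
eef_pos: [624.5, -92.1, 235.0]
eef_rot: [0.824, 1.569, 0.824]
wrist_force: [0.8, -0.4, 1.0]
finger_gap: 0.6
```

Request:
play_rows --motion '[0,0,0,0,0.02,0,1,0,0,0,0,0.03,0,1,0,0,0,0,0.03,0,1,0,0,0,0,0.03,0,1,0,0,0,0,0.03,0,1,0,0,0,0,0.03,0,1,0,0,0,0,0.03,0,1,0,0,0,0,0.03,0,1,0,0,0,0,0.03,0,1,0,0,0,0,0,0,1]'

```text
clock: 16.55
eef_pos: [622.3, 180.3, 232.1]
eef_rot: [2.634, 1.569, 2.634]
wrist_force: [-0.2, 0.0, 0.3]
finger_gap: 0.6
```

```bash
python3 - <<'E'
from h import *
look(12); print(read_state()["eef_pos"],read_state()["joints"])
n="top"; p,d=camera(n); cv2.imwrite("pics/top12f.png",p)
T=camera_params(n)["T"]
for o in ("tooth","grip"):
    for q in place_of(n,o)[:2]:
        w=(T@np.append(q["at"],1))[:3]; v=w[:2]-C
        print(o,round(q["conf"],2),w.round(1),"ang",np.degrees(np.arctan2(v[1],v[0])).round(1))
ims=[]
for n in ("scene","top"):
    a=cv2.imread(f"pics/{n}1.png")
    b=camera(n)[0]
    sl=(slice(200,250),slice(350,410)) if n=="scene" else (slice(165,225),slice(310,382))
    ims.append(np.hstack([cv2.resize(x[sl],(400,300),interpolation=cv2.INTER_CUBIC) for x in (a,b)]))
    if n=="scene":
        t=a[206:234,372:390]; # handle
        r=cv2.matchTemplate(b[196:246,355:405],t,cv2.TM_CCOEFF_NORMED); print("shift",cv2.minMaxLoc(r))
cv2.imwrite("pics/cmp.png",np.vstack(ims))
E
```

```text
tooth 0.95 [ 643.2 -140.9  158.8] ang 8.2 r 75.5
grip 0.46 [ 629.3 -139.2  162. ] ang 11.6 r 62.1
[622.88842623 176.4646684  232.44666815] [2.19353944e-01 5.07410668e-01 1.17132630e+00 3.57901823e-04
 1.46379193e+00 2.23057002e-01]
tooth 0.77 [ 641.2 -137.2  155.1] ang 11.2
grip 0.64 [ 630.5 -144.8  163. ] ang 6.4
shift (-0.6451278328895569, 0.9120808839797974, (5, 8), (16, 10))
```

View pics/cmp.png

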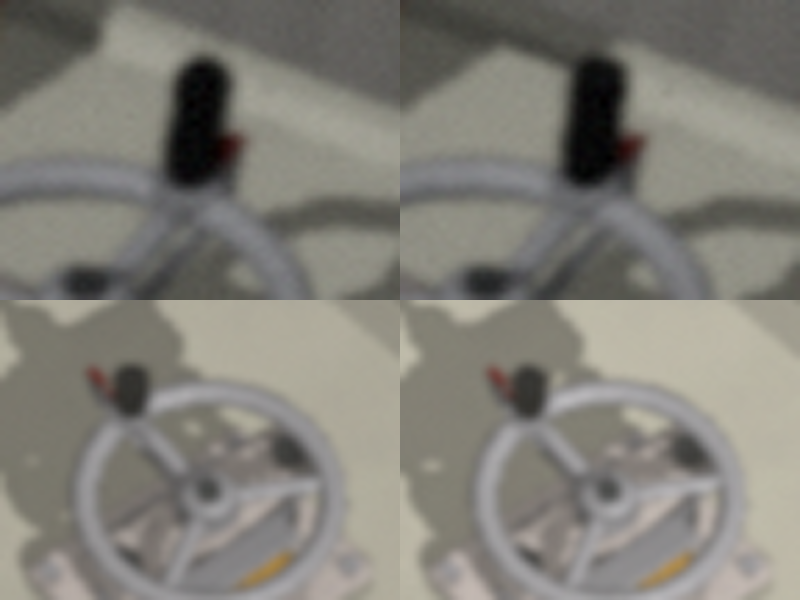

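```bash
python3 - <<'E'
from h import *
T=camera_params("scene")["T"]; camera("scene")
for o in ("marker_pen","timer","gauze_packet","dappen_dish","bur_block","sharps_pot","scissors","index"):
    print(o,[(round(q["conf"],2),(T@np.append(q["at"],1))[:3].round(0)) for q in place_of("scene",o)[:1]])
s=read_state(); print(s["eef_pos"],abs(s["qd"]).max(),s["wrist_force"])
print(sign_off())
E
```

```text
marker_pen [(0.71, array([ 385., -202.,    1.]))]
timer [(0.68, array([382., 125.,   1.]))]
gauze_packet [(0.67, array([549., 233.,  -3.]))]
dappen_dish [(0.61, array([ 429., -332.,   -3.]))]
bur_block [(0.82, array([ 635., -370.,   -0.]))]
sharps_pot [(0.6, array([739.,  50.,   2.]))]
scissors [(0.55, array([377., 248.,  -2.]))]
index [(0.63, array([ 657., -143.,  156.]))]
[623.01371147 176.82128812 232.76708574] 0.0009715663844990454 [-1.44348262 -0.07764499  0.21440963]
the job is handed in; nothing more can be done
None
```

I pushed the wheel clockwise one full turn with the outside of the shut fingers, then backed off and raised the arm clear before handing in. The handle was never gripped. The wrist force readings I took stayed around 3 N, though I only saw the value at the end of each move. The job took about 17 s of the 64 s.

**Wheel position:** The last check puts the tooth back at the index, against an allowance of 8°. Matching before and after pictures puts the handle about 1–2° short of the full turn. The scene camera's tooth reading agrees: 8.2° now, 8.1° at the start.

**Disagreements:**
- The grip reading from the scene camera was 11.6°, about 3° off.
- The top camera read 11.2° for the tooth and 6.4° for the grip. Each is a single reading within the detectors' 4 mm error.
- My first estimate of the wheel's centre was a few millimetres off, and I corrected it mid-turn.

**Bystanders:** All seven were found again within about 4 mm of where they started, which is within the measuring error.

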